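# Unnest the labware and set out the bench stations

### The job

The clean labware is nested one in another: take it apart piece by piece and set the bench up, with the glass tube standing in the empty cell of the vial tray, the tall narrow beaker in the middle of the magnetic stirrer's round plate, the wide steel beaker in the middle of the hotplate's square plate and the shallow porcelain dish in the middle of the balance pan. Everything ends upright on its own place and let go; do not drop or knock over any piece, and leave the reagent bottle and the conical flask standing where they are.

Things in the scene. Friction and masses are not known exactly. Their poses are not given: they have to be found in the camera images.
- tube: flat-bottomed specimen tube of clear greenish glass, 25 mm outer diameter, 112 mm tall, wall 2 mm, open top; the innermost of the nest. Origin: centre of its underside; z along its axis, up. About 45 g. At the start it stands on the floor of the tall beaker (3 mm thick) and its rim stands 27 mm above the tall beaker's rim.
- tall_beaker: tall narrow beaker of white polypropylene, 37 mm outer diameter, 88 mm tall, wall 2.5 mm, floor 3 mm, straight sides, tiny pouring lip. Origin: centre of its underside; z up its axis. About 40 g. At the start it stands on the floor of the wide beaker, its rim 27 mm above the wide beaker's rim.
- wide_beaker: wide stainless steel beaker, 50 mm outer diameter, 64 mm tall, wall 2.5 mm, floor 3 mm, straight sides, tiny pouring lip. Origin: centre of its underside; z up its axis. About 75 g. At the start it stands on the floor of the dish, its rim 31 mm above the dish's rim.
- dish: shallow round dish of white porcelain with straight sides, 66 mm outer diameter, 36 mm tall, wall 3 mm, floor 3 mm. Origin: centre of its underside; z up its axis. About 90 g. At the start it stands on the bench with the rest of the nest in it; the pieces sit loosely in one another with 3 to 5 mm of gap all round.
- vial_tray: low wooden tray, fixed, 2 by 3 square cells (46 mm clear, 49 mm pitch, 3 mm walls; wall tops 30 mm, floor 4 mm above the bench). Five cells hold amber vials with white caps (27 mm wide, tops 59 mm above the bench, part of the tray); the middle cell of the row nearer the robot is empty. Origin: bench level under the empty cell's centre; x towards the other row, y along the row of three.
- stirrer: magnetic stirrer, fixed: dark blue-grey box 160 x 126 x 46 mm, with a round flat steel plate of 116 mm diameter, and one black knob on top at its front (26 mm wide, centre 81 mm towards -x, top 62 mm above the bench). The plate's top is 54 mm above the bench. Origin: bench level under the centre of the plate; the front lies 100 mm towards -x, the back 60 mm towards +x.
- hotplate: hotplate, fixed: grey box 170 x 130 mm, with a square flat white ceramic plate of 108 mm side on top, and two knobs on its front. The plate's top is 80 mm above the bench. Origin: at bench level under the centre of the plate; the front (with the knobs) lies towards -x, 110 mm (the knobs 125 mm) from the origin, the back 60 mm towards +x.
- balance: laboratory balance, fixed: low pale box 190 x 140 x 38 mm, with a round flat steel pan of 112 mm diameter standing on a short stem, and a dark display panel at its front. The pan's top is 52 mm above the bench; the pan does not give. Origin: at bench level under the centre of the pan; the front (with the display) lies towards -x, 125 mm from the origin, the back 65 mm towards +x.
- bottle: bystander: white plastic reagent bottle with a blue cap and a paper label, 48 mm diameter, 91 mm tall, loose. Origin: centre of its underside. To be left alone.
- flask: bystander: small conical glass flask with a little yellowish content, 64 mm diameter at the foot, 86 mm tall, loose. Origin: centre of its underside. To be left alone.
Mind the look-alikes: they are no part of the job. What is shaped like the tall_beaker but turquoise or yellow is not meant.

How it is judged:
At the end, for the whole second after the job is handed in: Tube in the tray's empty cell, tall beaker on the stirrer, wide beaker on the hotplate, dish on the pan: each upright within 0.1 rad, underside on its surface within 5 mm, axis within 15 mm of the middle, let go, at rest. Bottle and flask upright within 25 mm of their start (horizontal distance between tube and vial_tray below 0.015 m and z of tube in the frame of vial_tray between -0.001 and 0.009 m and angle between each of tube, tall_beaker, wide_beaker, dish's own z axis and vertical below 0.1 rad and linear speed of each of tube, tall_beaker, wide_beaker, dish below 0.03 m/s and angular speed of each of tube, tall_beaker, wide_beaker, dish below 0.3 rad/s and horizontal distance between tall_beaker and stirrer below 0.015 m and z of tall_beaker in the frame of stirrer between 0.049 and 0.059 m and horizontal distance between wide_beaker and hotplate below 0.015 m and z of wide_beaker in the frame of hotplate between 0.075 and 0.085 m and horizontal distance between dish and balance below 0.015 m and z of dish in the frame of balance between 0.047 and 0.057 m and distance of each of bottle, flask from where it was at the start of the episode below 0.025 m and angle between each of bottle, flask's own z axis and vertical below 0.2 rad); the robot touches nothing.
It fails at once if a piece of the labware is knocked or laid over (tilted more than about 40 degrees) (angle between any of tube, tall_beaker, wide_beaker, dish's own z axis and vertical above 0.7 rad).
It fails at once if a piece of the labware is dropped (falls free faster than 0.8 m/s, a drop of about 3 cm) ((linear speed of tube above 0.8 m/s and contact force between tube and anything else below 0.02 N) or (linear speed of tall_beaker above 0.8 m/s and contact force between tall_beaker and anything else below 0.02 N) or (linear speed of wide_beaker above 0.8 m/s and contact force between wide_beaker and anything else below 0.02 N) or (linear speed of dish above 0.8 m/s and contact force between dish and anything else below 0.02 N)).
It fails at once if the bottle is shifted by more than 25 mm or knocked over (distance of bottle from where it was at the start of the episode above 0.025 m or angle between bottle's own z axis and vertical above 0.4 rad).
It fails at once if the flask is shifted by more than 25 mm or knocked over (distance of flask from where it was at the start of the episode above 0.025 m or angle between flask's own z axis and vertical above 0.4 rad).
It also fails if it takes over 112 s, if anything falls off the work surface, if the arm or the gripper's body presses on something with over 40 N, if the wrist force passes 120 N, or if a joint passes its speed limit or range.

### The arm

A 6-joint arm with a two-finger parallel gripper is mounted at the origin on the work surface. World frame = base frame: x ahead of the robot, y to its left, z up, the work surface at z = 0. Lengths are in m, angles in rad, forces in N, time in s.
With the tool pointing down it reaches from about 0.35 to 0.925 m from the base axis. Payload 6.4 kg.
Tool frame: the origin (TCP) lies at the very end of the fingers, on their centre line; the grasp point (between the pads) lies robot.tcp_to_grasp behind it (robot.tcp_to_grasp is the distance from the TCP to the grasp point, in m); z points along the fingers, y is the line along which they close (so a half turn about z gives the same grasp; the last joint's range is limited). The gripper opens to 85 mm and grips with 20 to 120 N. Pads are 22 mm wide; open, the fingers measure 114 mm over their backs; the gripper's body (76 mm by 85 mm) begins 54 mm behind the grasp point. The pads swing forward as they close: fully open they stand 13 mm farther back than shut.
Start: joints at [0.992, 0.245, 1.558, -0, 1.339, -0.174], TCP at [0.256, 0.597, 0.231] pointing down, gripper open.
Joint ranges: [-3.13, 3.13], [-1.02, 2.26], [0.13, 2.54], [-0.95, 4.09], [0.21, 2.88], [-2.74, 2.74]. Speed limits (rad/s): [2.57, 2.57, 3.14, 3.14, 3.14, 3.14].

### API

Orientations are given as a unit quaternion [w, x, y, z].
In Python, from workcell import robot gives the robot as it stands. The module is installed in compiled form; this text tells all that it offers.
- The arm moves only by the tool arm_command, never from a script. Its argument "targets" is a list that holds one entry, the list of rows, each a list of 5 numbers: the opening, from 0 (shut) to 1 (fully open), then the shift along the tool's x, y, z in mm, then the turn about the tool's z in rad. In form: [[[gripper, dx, dy, dz, yaw], ...]]. A call has 1 to 5 rows; each row is the pose to reach, as a shift and turn from the pose commanded when the call began, along the tool's axes at that moment; what a row does not reach only later rows make up. A row lasts 1/12 s, in which the tool goes at most 41.7 mm and 7.16 degrees, less where a joint would pass 70% of its speed; a pose out of reach is approached as far as the arm can. A call with a gripper value outside its range is refused whole. The fingers move at their own pace and stop on an object; the grip force is fixed at half the most. Time passes only in rows, so rows that repeat a pose let the fingers close. It gives the time, the measured TCP pose, the force, the opening and the grip force at its end, in the units of the state.
- robot.sense(): the state, without advancing time (a new reading comes with each control period).
- robot.grab_frame(name): name is "scene" or "top" or "wrist"; returns a dict with "img" (420x560x3 uint8, blue, green, red), "intrinsics" (3x3 intrinsics, pixels), "R" (3x3) and "t" (3): a world point X has camera coordinates R X + t; the wrist camera has in their place "T_tool_cam" (4x4, takes a point from camera to tool coordinates, whose origin is the TCP and whose axes are the flange's). Camera axes: x right, y down, z forward; pixel columns grow to the right and rows downward; lengths in m; the calibration is good to about 2 mm. The wrist camera is an equidistant fisheye: a pixel r from the principal point sees the ray r / f radians off the axis. A picture is of the moment at which its call begins: read the wrist's pose just before it. There is no depth.
- robot.job_done(): hands the job in; it is judged then, once.
The state is a dict: "time_s": time; "joint_positions": joint angles; "joint_velocities": joint speeds; "joint_torque": joint torques, N m; "ee_pos": TCP position; "ee_rot": TCP orientation; "force": force on the tool from outside, world axes, zero at the start; "wrist_torque": the same for the moment, N m; "opening": finger opening in m; "grip_force": force on a finger pad.
Only numpy, scipy, OpenCV 4.12 (cv2) and the standard library are available. Lean on these libraries where they do the work, as an engineer would, in place of code of your own. Each camera call takes 0.05 s, during which the arm holds its last target. There are 200 camera calls.

## Working session

There is one attempt and no reset: what is moved stays moved. The work goes in short steps, Python scripts to look and compute and a tool call to move; the robot and the scene stay as the last step left them, time stands still between calls to the robot, and variables do not carry over. Pictures are saved under pics/ and viewed, at most 14 in all, crops included, and the job is handed in when it is done.

Besides the shell and the picture viewer there is one more tool, called after "Call:" as name([rows], argument=value, ...), one row to a line, values as JSON. arm_command: Moves the arm, as the interface text tells. Its arguments: {"type":"object","properties":{"targets":{"type":"array"}},"required":["targets"]}

```bash
mkdir -p pics; python3 - <<'E'
from workcell import robot
import cv2, numpy as np, pickle
s=robot.sense(); print(s['ee_pos'],s['ee_rot'],s['opening'],robot.tcp_to_grasp)
d={}
for n in ['scene','top','wrist']:
    f=robot.grab_frame(n); d[n]=f; cv2.imwrite(f'pics/{n}0.png',f['img'])
    print(n,{k:np.round(v,3).tolist() for k,v in f.items() if k!='img'})
d['s']=s
pickle.dump(d,open('f0.pkl','wb'))
E
```

```text
[0.25566177 0.59699024 0.23014358] [-3.68294720e-04  2.01022630e-01  9.79586095e-01 -9.21903384e-04] 0.08576812134626789 0.0187
scene {'intrinsics': [[452.089, 0.0, 282.638], [0.0, 452.089, 215.961], [0.0, 0.0, 1.0]], 'R': [[0.328, 0.945, 0.015], [0.629, -0.207, -0.749], [-0.705, 0.255, -0.662]], 't': [-0.183, -0.291, 1.369]}
top {'intrinsics': [[469.305, 0.0, 279.131], [0.0, 469.305, 201.029], [0.0, 0.0, 1.0]], 'R': [[-0.005, -1.0, -0.015], [-0.995, 0.006, -0.099], [0.099, 0.015, -0.995]], 't': [0.003, 0.536, 1.024]}
wrist {'intrinsics': [[325.192, 0.0, 276.524], [0.0, 325.192, 209.555], [0.0, 0.0, 1.0]], 'T_tool_cam': [[-0.001, -0.945, -0.328, 0.084], [1.0, 0.0, -0.002, 0.001], [0.002, -0.328, 0.945, -0.142], [0.0, 0.0, 0.0, 1.0]]}
```

View pics/scene0.png

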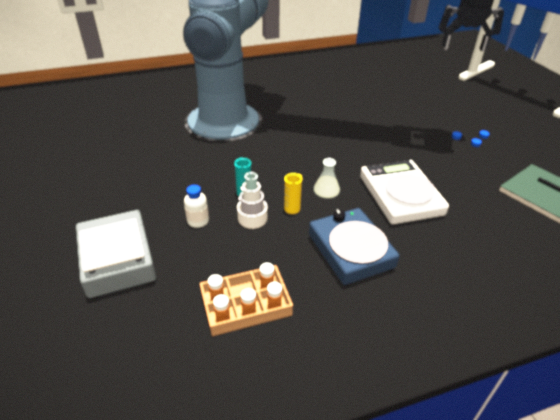

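View pics/top0.png

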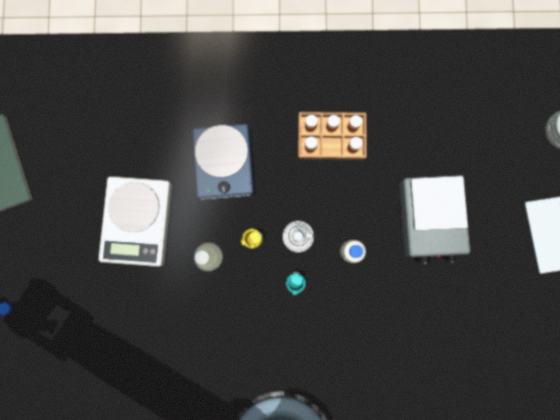

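Top view: nest (298,237), yellow (252,239) and turquoise (296,283) look-alikes, bottle (353,251), flask (208,257), stirrer plate (222,151), hotplate plate (439,203), pan (134,206), empty cell (332,146). In the scene view: nest (252,205), plates (358,242), (113,243), (409,190), near-row vials (215,283) and (267,270).

```bash
cat > h.py <<'E'
import numpy as np, cv2, pickle
from scipy.spatial.transform import Rotation as Ro
def ray(f,u,v):
    K=f['intrinsics']; d=f['R'].T@np.array([(u-K[0,2])/K[0,0],(v-K[1,2])/K[1,1],1]); return -f['R'].T@f['t'],d/np.linalg.norm(d)
def wray(f,s,u,v):
    K=f['intrinsics']; a=np.array([u-K[0,2],v-K[1,2]]); r=np.hypot(*a)+1e-9; th=r/K[0,0]
    d=np.array([*(a/r*np.sin(th)),np.cos(th)]); T=f['T_tool_cam']
    R=rot(s); return np.array(s['ee_pos'])+R@T[:3,3], R@T[:3,:3]@d
def rot(s):
    w,x,y,z=s['ee_rot']; return Ro.from_quat([x,y,z,w]).as_matrix()
def atz(r,z): o,d=r; return (o+d*(z-o[2])/d[2])[:2]
def tri(*rs):
    A=sum(np.eye(3)-np.outer(d,d) for o,d in rs); b=sum((np.eye(3)-np.outer(d,d))@o for o,d in rs); return np.linalg.solve(A,b)
def proj(f,X):
    c=f['R']@np.array(X)+f['t']; p=f['intrinsics']@c; return p[:2]/p[2]
def wproj(f,s,X):
    T=f['T_tool_cam']; p=rot(s).T@(np.array(X)-np.array(s['ee_pos'])); c=T[:3,:3].T@(p-T[:3,3])
    th=np.arctan2(np.hypot(c[0],c[1]),c[2]); K=f['intrinsics']; q=c[:2]/np.hypot(c[0],c[1])*th*K[0,0]; return q+[K[0,2],K[1,2]]
def move(s,xy,z):  # shift in tool axes mm to bring TCP to xy,z
    return np.round(1000*rot(s).T@(np.array([*xy,z])-np.array(s['ee_pos'])),1)
E
python3 - <<'E'
from h import *
d=pickle.load(open('f0.pkl','rb')); T,S=d['top'],d['scene']
def blob(f,u,v,thr,rad=45):
    g=f['img'].min(2); m=(g>thr).astype(np.uint8)
    n,l,st,c=cv2.connectedComponentsWithStats(m); i=l[v,u]
    cn=cv2.findContours((l==i).astype(np.uint8),0,2)[0]; cn=max(cn,key=cv2.contourArea); r=cv2.minAreaRect(cn); return r,st[i]
for n,p in dict(stir=(222,151),hot=(439,203),pan=(134,206)).items():
    for thr in (120,150,170,190): print(n,thr,*blob(T,*p,thr))
pts=dict(stir=((222,151),(358,242),.054),hot=((439,203),(113,243),.08),pan=((134,206),(409,190),.052),tube=((298,236),(251,177),.121),vL=((311,144),(267,270),.059),vR=((355,144),(215,283),.059),yel=((252,238),(292,178),.088),tur=((296,281),(243,163),.088),cap=((356,251),(193,190),.091),fl=((202,257),(329,163),.086))
for n,(a,b,z) in pts.items(): print(n,tri(ray(T,*a),ray(S,*b)).round(3),atz(ray(T,*a),z).round(3),atz(ray(S,*b),z).round(3))
a=T['img'][90:300,90:480]; b=S['img'][140:330,150:320]
cv2.imwrite('pics/tc.png',cv2.resize(T['img'][100:300,200:390],None,fx=3,fy=3,interpolation=2))
E
```

```text
stir 120 ((221.2639617919922, 158.6954345703125), (68.1121826171875, 53.577781677246094), 85.91438293457031) [ 194  125   56   70 2991]
stir 150 ((221.0, 151.0), (52.0, 52.0), 90.0) [ 195  125   53   53 2199]
stir 170 ((221.0, 150.5), (52.0, 51.0), 0.0) [ 195  125   53   52 2137]
stir 190 ((221.0, 151.0), (50.0, 50.0), 90.0) [ 196  126   51   51 2071]
hot 120 ((436.71826171875, 215.05584716796875), (78.15801239013672, 59.70502471923828), 85.91438293457031) [ 405  176   64   80 4582]
hot 150 ((437.1817932128906, 214.74203491210938), (76.66732025146484, 57.944976806640625), 85.36454010009766) [ 406  176   62   78 4274]
hot 170 ((438.7504577636719, 214.02735900878906), (75.44391632080078, 54.46209716796875), 89.10482788085938) [ 411  176   56   77 3155]
hot 190 ((438.93524169921875, 203.15882873535156), (52.76719284057617, 51.69343948364258), 85.60128784179688) [ 412  177   55   54 2660]
pan 120 ((133.96438598632812, 220.83836364746094), (63.96240234375, 87.93521881103516), 6.009006023406982) [  98  177   72   90 5064]
pan 150 ((133.72772216796875, 220.7227783203125), (63.08535766601562
[... 203 characters left out ...]
7]
pan 190 ((133.49734497070312, 220.90216064453125), (61.852684020996094, 85.5450668334961), 5.572197437286377) [  99  178   70   88 4158]
stir [0.647 0.128 0.049] [0.645 0.125] [0.651 0.127]
hot [ 0.525 -0.336  0.077] [ 0.525 -0.338] [ 0.53  -0.332]
pan [0.526 0.321 0.045] [0.525 0.318] [0.533 0.316]
tube [ 0.456 -0.038  0.116] [ 0.456 -0.039] [ 0.463 -0.039]
vL [ 0.661 -0.069  0.05 ] [ 0.658 -0.071] [ 0.669 -0.07 ]
vR [ 0.66  -0.168  0.048] [ 0.658 -0.167] [ 0.67  -0.168]
yel [0.453 0.057 0.089] [0.453 0.056] [0.452 0.058]
tur [ 0.364 -0.033  0.09 ] [ 0.364 -0.035] [ 0.362 -0.03 ]
cap [ 0.425 -0.16   0.087] [ 0.425 -0.16 ] [ 0.43  -0.159]
fl [0.414 0.163 0.081] [0.414 0.161] [0.421 0.161]
```

View pics/tc.png

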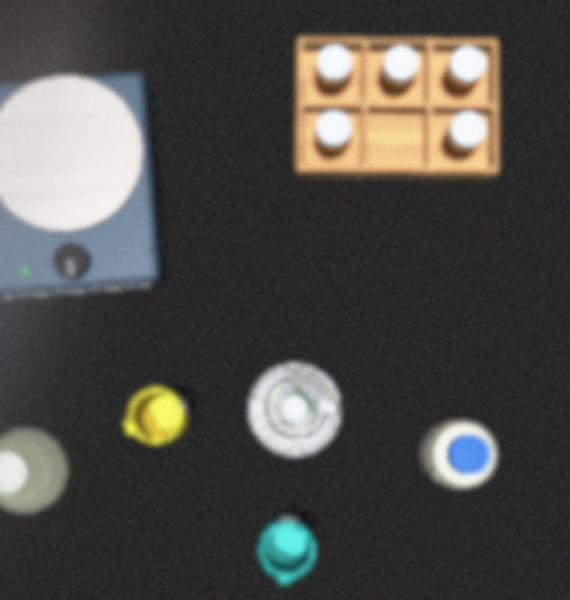

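Nest centre is about (0.456,-0.039) and the empty cell about (0.66,-0.118). Two-view heights agree with the text to within 10 mm. Next I go above the nest, keeping the orientation.

Call:
arm_command([
  [[1,-22,-25,0,0],[1,-43,-51,0,0],[1,-65,-76,0,0],[1,-87,-101,0,0],[1,-108.5,-126.5,0,0]],
])

```text
time_s: 0.57
ee_pos: [0.3059, 0.4369, 0.2309]
ee_rot: [-0.0, 0.201, 0.98, -0.0]
force: [0.2, -0.0, 1.2]
opening: 0.0855
grip_force: 0.0
```

Call:
arm_command([
  [[1,-22,-25,0,0],[1,-43,-51,0,0],[1,-65,-76,0,0],[1,-87,-101,0,0],[1,-108.5,-126.5,0,0]],
])

```text
time_s: 0.98
ee_pos: [0.3558, 0.2779, 0.2311]
ee_rot: [-0.0, 0.201, 0.98, -0.0]
force: [1.4, -0.0, 0.6]
opening: 0.0854
grip_force: 0.0
```

Call:
arm_command([
  [[1,-22,-25,0,0],[1,-43,-51,0,0],[1,-65,-76,0,0],[1,-87,-101,0,0],[1,-108.5,-126.5,0,0]],
])

```text
time_s: 1.4
ee_pos: [0.4058, 0.1189, 0.2312]
ee_rot: [0.0, 0.201, 0.98, 0.0]
force: [2.0, 0.1, 0.4]
opening: 0.0853
grip_force: 0.0
```

Call:
arm_command([
  [[1,-22,-25,0,0],[1,-43,-51,0,0],[1,-65,-76,0,0],[1,-87,-101,0,0],[1,-108.5,-126.5,0,0]],
])

```text
time_s: 1.82
ee_pos: [0.4557, -0.0402, 0.2312]
ee_rot: [0.0, 0.201, 0.98, 0.0]
force: [1.0, 0.2, 0.2]
opening: 0.0855
grip_force: 0.0
```

Call:
arm_command([
  [[1,0,0,0,0],[1,0,0,0,0],[1,0,0,0,0]],
])

```text
time_s: 2.07
ee_pos: [0.4553, -0.0383, 0.2309]
ee_rot: [-0.0, 0.201, 0.98, 0.0]
force: [-0.5, 0.5, 0.3]
opening: 0.0856
grip_force: 0.0
```

```bash
cat > look.py <<'E'
import sys
from workcell import robot
from h import *
n=sys.argv[1]; s=robot.sense(); f=robot.grab_frame('wrist'); pickle.dump((f,s),open(n+'.pkl','wb'))
print(s['time_s'],s['ee_pos'].round(4),s['opening'],s['joint_positions'].round(2))
g=f['img'].copy(); 
for a in sys.argv[2:]:
    x,y,z,r=map(float,a.split(','))
    P=[wproj(f,s,[x+r*np.cos(t),y+r*np.sin(t),z]) for t in np.linspace(0,6.28,60)]
    cv2.polylines(g,[np.array(P).astype(np.int32)],True,(0,0,255),1)
cv2.imwrite(f'pics/{n}.png',g)
E
python3 look.py w1 .456,-.039,.121,.0125
```

```text
2.0667 [ 0.4553 -0.0383  0.2309] 0.08561550808402096 [-0.33 -0.23  2.03  0.    1.34 -1.5 ]
```

View pics/w1.png

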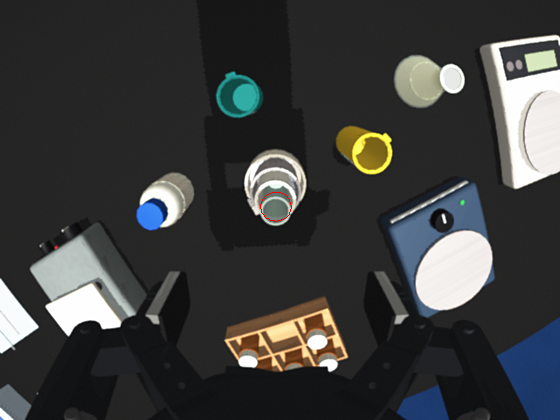

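The wrist view shows the tube rim at (275,209), against a projected (276,207), so the position is good to about 2 mm. Down and grip.

Call:
arm_command([
  [[0.75,-1,0,30,0],[0.75,-2,0,60,0],[0.75,-2,0,90,0],[0.75,-2,0,115,0],[0.75,-2,0,130,0]],
])

```text
time_s: 2.53
ee_pos: [0.4553, -0.0373, 0.0983]
ee_rot: [-0.002, 0.2, 0.98, 0.0]
force: [-0.5, 0.4, 0.2]
opening: 0.0642
grip_force: 0.0
```

Call:
arm_command([
  [[0.75,0,0,0,0],[0.2,0,0,0,0],[0,0,0,0,0],[0,0,0,0,0],[0,0,0,0,0]],
])

```text
time_s: 2.95
ee_pos: [0.4589, -0.0397, 0.1033]
ee_rot: [0.002, 0.201, 0.98, -0.0]
force: [-0.6, -0.4, 2.7]
opening: 0.0229
grip_force: 58.7
```

Call:
arm_command([
  [[0,0,0,0,0],[0,0,0,0,0],[0,0,0,0,0],[0,0,0,0,0],[0,0,0,0,0]],
])

```text
time_s: 3.37
ee_pos: [0.459, -0.0398, 0.1033]
ee_rot: [0.002, 0.201, 0.98, -0.0]
force: [-1.1, 1.1, 6.5]
opening: 0.0227
grip_force: 59.0
```

Call:
arm_command([
  [[0,0,0,-8,0],[0,0,0,-20,0],[0,0,0,-35,0],[0,0,0,-50,0],[0,0,0,-65,0]],
])

```text
time_s: 3.78
ee_pos: [0.4573, -0.0393, 0.1674]
ee_rot: [0.0, 0.201, 0.98, 0.0]
force: [0.7, -0.2, 0.4]
opening: 0.0229
grip_force: 58.9
```

Call:
arm_command([
  [[0,0,0,-15,0],[0,0,0,-30,0],[0,0,0,-45,0],[0,0,0,-55,0],[0,0,0,-60,0]],
])

```text
time_s: 4.2
ee_pos: [0.4581, -0.0395, 0.2283]
ee_rot: [0.001, 0.201, 0.98, -0.0]
force: [-0.2, -0.7, -0.6]
opening: 0.0229
grip_force: 58.9
```

```bash
python3 look.py w2; python3 - <<'E'
from workcell import robot
from h import *
s=robot.sense(); print(s['opening'],s['grip_force'],s['force'],s['ee_pos'])
f=robot.grab_frame('scene');w=pickle.load(open('w2.pkl','rb'))[0]['img'];
cv2.imwrite('pics/c2.png',np.hstack([cv2.resize(w[120:420,100:450],(400,343)),cv2.resize(f['img'][80:280,150:383],(400,343))]))
d=pickle.load(open('f0.pkl','rb'))['top']
c=atz(ray(d,333.5,143.2),.059); print(c,move(s,c,s['ee_pos'][2]))
E
```

```text
4.2 [ 0.4581 -0.0395  0.2283] 0.022930508685260847 [-0.33 -0.22  2.03  0.    1.33 -1.5 ]
0.022769483629078796 58.90328049659729 [ 0.93690193 -0.32782162  0.69565652] [ 0.45821885 -0.03957718  0.228425  ]
[ 0.65971683 -0.12002926] [-216.9    5.4    0.7]
```

View pics/c2.png

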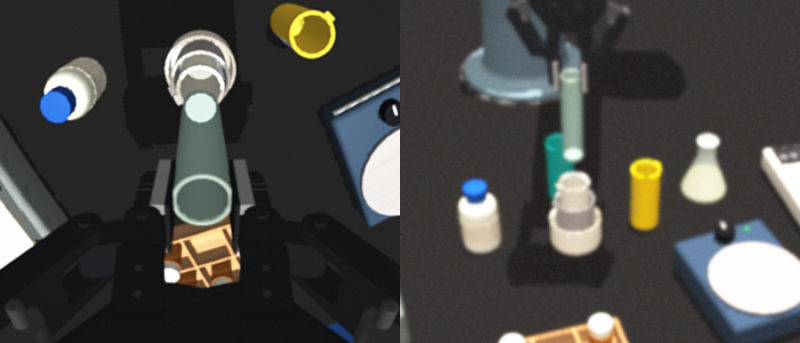

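The tube is held upright and clear of the nest. Now to the cell.

Call:
arm_command([
  [[0,-15,1,0,0],[0,-40,2,0,0],[0,-68,3,0,0],[0,-96,4,0,0],[0,-124,5,0,0]],
])

```text
time_s: 4.72
ee_pos: [0.5739, -0.0838, 0.2246]
ee_rot: [-0.001, 0.201, 0.98, 0.0]
force: [-0.4, -0.1, 1.7]
opening: 0.0227
grip_force: 58.9
```

Call:
arm_command([
  [[0,-28,0,0,0],[0,-56,0,0,0],[0,-78,0,10,0],[0,-93,0,25,0],[0,-93,0,40,0]],
])

```text
time_s: 5.13
ee_pos: [0.6603, -0.1214, 0.1844]
ee_rot: [-0.0, 0.201, 0.98, -0.0]
force: [0.6, -0.6, 0.3]
opening: 0.0228
grip_force: 58.9
```

Call:
arm_command([
  [[0,0,0,10,0],[0,0,0,20,0],[0,0,0,20,0]],
])

```text
time_s: 5.38
ee_pos: [0.6564, -0.1191, 0.1627]
ee_rot: [-0.003, 0.201, 0.98, 0.0]
force: [-0.9, 0.5, -0.4]
opening: 0.0226
grip_force: 58.9
```

```bash
python3 look.py w3 .66,-.12,.03,.023 ; python3 - <<'E'
import cv2; g=cv2.imread('pics/w3.png'); cv2.imwrite('pics/w3c.png',cv2.resize(g[150:400,130:430],None,fx=2,fy=2))
E
```

```text
5.3833 [ 0.6564 -0.1191  0.1627] 0.022648995183849274 [-0.35  0.35  1.56  0.    1.24 -1.52]
```

View pics/w3c.png

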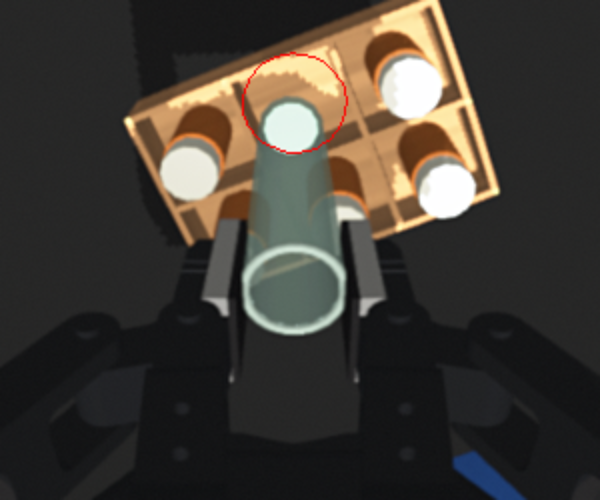

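```bash
python3 - <<'E'
from h import *
from workcell import robot
f,s=pickle.load(open('w3.pkl','rb'))
w=lambda u,v,z: atz(wray(f,s,130+u/2,150+v/2),z)
for p in [(191,172),(411,86),(446,190)]: print(w(*p,.059).round(4))
print('mid',(w(191,172,.059)+w(411,86,.059))/2)
# tray outer corners at wall top
for p in [(125,120),(437,2),(497,193)]: print('corner',w(*p,.03).round(4))
print('cell wall crossings',w(240,88,.03),w(340,50,.03),w(368,130,.03))
for z in (.06,.065,.07,.075): print('tube bottom',w(291,126,z))
print('rim',w(295,290,.18)); print(robot.sense()['ee_pos'])
E
```

```text
[ 0.6616 -0.1676]
[ 0.6627 -0.0708]
[ 0.7118 -0.0721]
mid [ 0.66215049 -0.11920095]
corner [ 0.6361 -0.1943]
corner [ 0.6414 -0.0451]
corner [ 0.7395 -0.0475]
cell wall crossings [ 0.6434755  -0.13917671] [ 0.64492654 -0.09214129] [ 0.68412674 -0.09427421]
tube bottom [ 0.65902443 -0.12117086]
tube bottom [ 0.65741709 -0.1204503 ]
tube bottom [ 0.65580975 -0.11972975]
tube bottom [ 0.65420241 -0.11900919]
rim [ 0.65750589 -0.11882723]
[ 0.65725363 -0.11937646  0.1644785 ]
```

Cell centre is at (0.662,-0.119); the tube needs +5 mm in x. Lowering.

Call:
arm_command([
  [[0,-4,2,5,0],[0,-5,2,20,0],[0,-5,2,38,0],[0,-5,2,52,0],[0,-5,2,60,0]],
])

```text
time_s: 5.85
ee_pos: [0.6631, -0.1199, 0.1035]
ee_rot: [-0.002, 0.201, 0.98, 0.0]
force: [-0.5, -0.7, -0.4]
opening: 0.0231
grip_force: 58.9
```

Call:
arm_command([
  [[0,0,0,1,0],[0,0,0,2,0],[0,0,0,3,0],[0,0,0,4,0],[0,0,0,4,0]],
])

```text
time_s: 6.27
ee_pos: [0.6648, -0.1205, 0.1031]
ee_rot: [0.001, 0.201, 0.98, -0.0]
force: [0.4, 0.9, -0.5]
opening: 0.0228
grip_force: 58.9
```

Call:
arm_command([
  [[0,0,0,1,0],[0,0,0,2,0],[0,0,0,2,0],[0,0,0,2,0]],
])

```text
time_s: 6.6
ee_pos: [0.6643, -0.1203, 0.1003]
ee_rot: [-0.0, 0.201, 0.98, -0.0]
force: [-0.9, -0.3, -0.5]
opening: 0.0227
grip_force: 58.9
```

Call:
arm_command([
  [[0,0,0,0,0],[0,0,0,0,0],[0,0,0,0,0],[0,0,0,0,0]],
])

```text
time_s: 6.93
ee_pos: [0.6643, -0.1203, 0.1003]
ee_rot: [0.0, 0.201, 0.98, -0.0]
force: [1.3, 0.2, -0.7]
opening: 0.0228
grip_force: 58.9
```

Call:
arm_command([
  [[0,0,0,1,0],[0,0,0,2,0],[0,0,0,2,0],[0,0,0,2,0]],
])

```text
time_s: 7.27
ee_pos: [0.6644, -0.1204, 0.0984]
ee_rot: [0.0, 0.201, 0.98, -0.0]
force: [-0.2, 0.8, 1.1]
opening: 0.023
grip_force: 59.0
```

Call:
arm_command([
  [[0,0,0,1,0],[0,0,0,1,0],[0,0,0,1,0]],
])

```text
time_s: 7.52
ee_pos: [0.6649, -0.1206, 0.0983]
ee_rot: [0.001, 0.201, 0.98, -0.0]
force: [-1.2, -0.6, 5.5]
opening: 0.0229
grip_force: 59.4
```

Contact shows at 5.5 N. Release, rise and return to the nest.

Call:
arm_command([
  [[0.45,0,0,0,0],[0.45,0,0,0,0],[0.6,0,0,0,0],[0.6,0,0,0,0],[0.6,0,0,0,0]],
])

```text
time_s: 7.93
ee_pos: [0.664, -0.1202, 0.0968]
ee_rot: [-0.0, 0.201, 0.98, 0.0]
force: [-0.6, 0.5, 0.1]
opening: 0.0513
grip_force: 0.0
```

Call:
arm_command([
  [[0.6,0,0,-20,0],[0.6,0,0,-45,0],[0.6,0,0,-75,0],[0.6,0,0,-100,0],[0.6,0,0,-120,0]],
])

```text
time_s: 8.35
ee_pos: [0.6649, -0.1205, 0.2199]
ee_rot: [0.001, 0.201, 0.98, -0.0]
force: [1.1, 1.5, 0.4]
opening: 0.0514
grip_force: 0.0
```

```bash
python3 look.py w4
```

```text
8.35 [ 0.6649 -0.1205  0.2199] 0.0513527011001208 [-0.35  0.31  1.5   0.    1.33 -1.51]
```

Call:
arm_command([
  [[0.75,35,-1,0,0],[0.75,73,-2,0,0],[0.75,111,-3,0,0],[0.75,149,-5,0,0],[0.75,187,-6,0,0]],
])

```text
time_s: 8.82
ee_pos: [0.4881, -0.0516, 0.2164]
ee_rot: [-0.0, 0.201, 0.98, 0.0]
force: [-0.8, 0.4, 0.8]
opening: 0.0639
grip_force: 0.0
```

Call:
arm_command([
  [[0.75,25,-1,0,0],[0.75,35,-1,20,0],[0.75,35,-1,30,0],[0.75,35,-1,30,0],[0.75,35,-1,30,0]],
])

```text
time_s: 9.23
ee_pos: [0.4577, -0.0395, 0.1868]
ee_rot: [-0.001, 0.201, 0.98, 0.0]
force: [-0.5, -0.6, -0.2]
opening: 0.064
grip_force: 0.0
```

```bash
python3 look.py w5 .457,-.039,.094,.0185; python3 - <<'E'
import cv2,numpy as np
a,b=[cv2.imread(f'pics/w{i}.png') for i in (4,5)]
cv2.imwrite('pics/c5.png',np.hstack([cv2.resize(x[100:400,130:430],(400,400)) for x in (a,b)]))
E
```

```text
9.2333 [ 0.4577 -0.0395  0.1868] 0.06395906608836334 [-0.33 -0.17  2.07 -0.    1.24 -1.5 ]
```

View pics/c5.png

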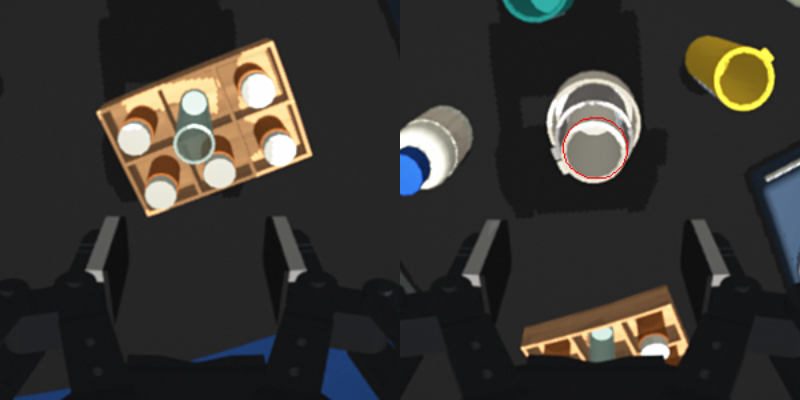

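```bash
python3 - <<'E'
from h import *
f,s=pickle.load(open('w5.pkl','rb')); g=f['img'].copy()
for z,r,c in ((.067,.025,(255,0,0)),(.036,.033,(0,255,0))):
    P=[wproj(f,s,[.457+r*np.cos(t),-.039+r*np.sin(t),z]) for t in np.linspace(0,6.28,60)]
    cv2.polylines(g,[np.array(P).astype(np.int32)],True,c,1)
h=np.hstack([f['img'][140:250,225:335],g[140:250,225:335]])
cv2.imwrite('pics/c6.png',cv2.resize(h,(800,400),interpolation=2))
E
```

```text
(no output)
```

View pics/c6.png

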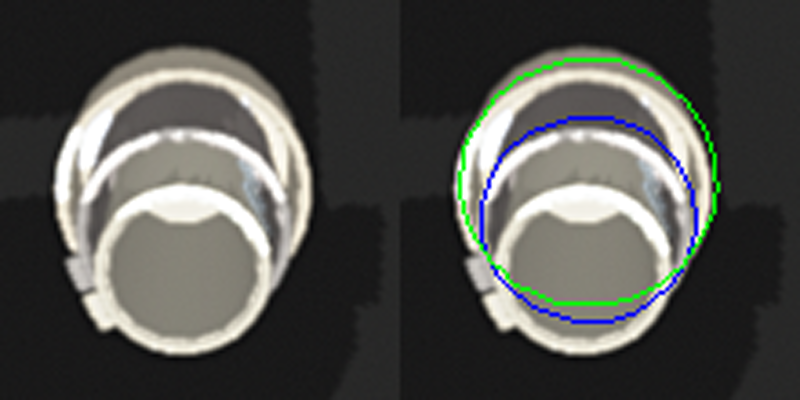

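Two pouring lips point to world -y, close to the finger line. I turn the gripper 45° to grip clear of them, then go down on the tall beaker.

Call:
arm_command([
  [[0.75,0,0,0,0.12],[0.75,0,0,0,0.24],[0.75,0,0,0,0.36],[0.75,0,0,0,0.48],[0.75,0,0,0,0.6]],
])

```text
time_s: 9.7
ee_pos: [0.4588, -0.04, 0.1882]
ee_rot: [0.001, 0.484, 0.875, 0.0]
force: [-0.3, 0.5, 0.0]
opening: 0.0638
grip_force: 0.0
```

Call:
arm_command([
  [[0.75,0,0,15,0.1],[0.75,0,0,40,0.185],[0.75,0,0,70,0.185],[0.75,0,0,95,0.185],[0.75,0,0,110,0.185]],
])

```text
time_s: 10.12
ee_pos: [0.4574, -0.0395, 0.0753]
ee_rot: [-0.001, 0.561, 0.828, -0.0]
force: [-0.1, 0.1, -0.6]
opening: 0.0641
grip_force: 0.0
```

Call:
arm_command([
  [[0.75,0,0,2,0],[0.75,0,0,2,0],[0.5,0,0,2,0],[0.3,0,0,2,0],[0,0,0,2,0]],
])

```text
time_s: 10.53
ee_pos: [0.4592, -0.0401, 0.0775]
ee_rot: [0.002, 0.56, 0.828, 0.0]
force: [-0.9, -0.4, 2.8]
opening: 0.0354
grip_force: 59.5
```

Call:
arm_command([
  [[0,0,0,0,0],[0,0,0,0,0],[0,0,0,0,0],[0,0,0,0,0],[0,0,0,0,0]],
])

```text
time_s: 10.95
ee_pos: [0.4591, -0.04, 0.0774]
ee_rot: [0.002, 0.56, 0.828, 0.0]
force: [-1.2, -0.9, 5.7]
opening: 0.0354
grip_force: 59.7
```

Call:
arm_command([
  [[0,0,0,-8,0],[0,0,0,-25,0],[0,0,0,-45,0],[0,0,0,-70,0],[0,0,0,-95,0]],
])

```text
time_s: 11.37
ee_pos: [0.4571, -0.0391, 0.1718]
ee_rot: [-0.0, 0.56, 0.828, 0.0]
force: [0.6, -0.0, 0.2]
opening: 0.0352
grip_force: 59.9
```

Call:
arm_command([
  [[0,0,0,-20,0],[0,5,14,-30,0],[0,15,40,-35,0],[0,25,68,-35,0],[0,35,97,-35,0]],
])

```text
time_s: 11.78
ee_pos: [0.5357, 0.03, 0.2071]
ee_rot: [0.001, 0.561, 0.828, 0.001]
force: [0.0, -0.7, -1.0]
opening: 0.0353
grip_force: 60.0
```

Call:
arm_command([
  [[0,10,28,0,0],[0,20,56,0,0],[0,30,84,0,0],[0,40,111,0,0],[0,48,132,0,0]],
])

```text
time_s: 12.2
ee_pos: [0.6405, 0.1245, 0.2061]
ee_rot: [0.0, 0.56, 0.828, 0.0]
force: [-0.3, 0.2, 0.3]
opening: 0.0354
grip_force: 60.0
```

Call:
arm_command([
  [[0,2,6,10,0],[0,2,6,25,0],[0,2,6,40,0],[0,2,6,50,0],[0,2,6,50,0]],
])

```text
time_s: 12.62
ee_pos: [0.6417, 0.1265, 0.1521]
ee_rot: [-0.002, 0.561, 0.828, -0.002]
force: [-0.1, -0.1, -1.0]
opening: 0.0353
grip_force: 60.0
```

```bash
python3 look.py w6 .646,.127,.054,.058
```

```text
12.6167 [0.6417 0.1265 0.1521] 0.0352771294433037 [ 0.02  0.33  1.6  -0.    1.21 -0.36]
```

View pics/w6.png

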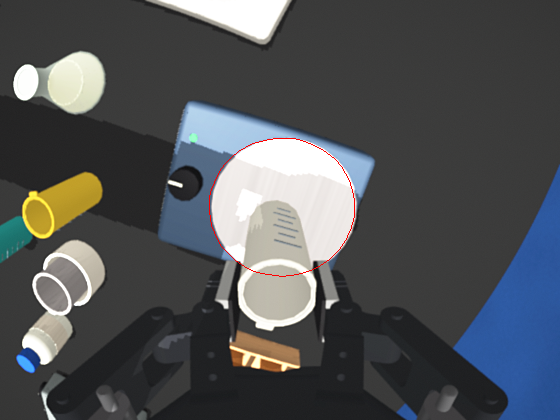

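The drawn plate circle (centre 283,207) matches the image. Lower until contact.

Call:
arm_command([
  [[0,0,2,8,0],[0,0,2,16,0],[0,0,2,22,0],[0,0,2,24,0],[0,0,2,24,0]],
])

```text
time_s: 13.08
ee_pos: [0.6453, 0.1276, 0.1303]
ee_rot: [-0.001, 0.56, 0.828, -0.0]
force: [-0.0, -0.2, -0.0]
opening: 0.0355
grip_force: 60.0
```

Call:
arm_command([
  [[0,0,0,1,0],[0,0,0,2,0],[0,0,0,2,0],[0,0,0,2,0]],
])

```text
time_s: 13.42
ee_pos: [0.646, 0.1277, 0.1296]
ee_rot: [0.0, 0.56, 0.828, 0.0]
force: [-0.3, 0.6, 0.1]
opening: 0.0354
grip_force: 60.0
```

Call:
arm_command([
  [[0,0,0,1,0],[0,0,0,1,0],[0,0,0,1,0],[0,0,0,1,0]],
])

```text
time_s: 13.75
ee_pos: [0.6459, 0.1277, 0.1283]
ee_rot: [0.0, 0.56, 0.828, 0.0]
force: [0.3, 0.1, -0.1]
opening: 0.0353
grip_force: 60.0
```

Call:
arm_command([
  [[0,0,0,1,0],[0,0,0,2,0],[0,0,0,2,0],[0,0,0,2,0]],
])

```text
time_s: 14.08
ee_pos: [0.6458, 0.1277, 0.1261]
ee_rot: [-0.0, 0.56, 0.828, -0.0]
force: [-0.1, 0.5, -1.5]
opening: 0.0352
grip_force: 60.0
```

Call:
arm_command([
  [[0,0,0,1,0],[0,0,0,1,0],[0,0,0,1,0],[0,0,0,1,0]],
])

```text
time_s: 14.42
ee_pos: [0.646, 0.1277, 0.1256]
ee_rot: [0.0, 0.56, 0.828, 0.0]
force: [-0.5, 0.5, 1.9]
opening: 0.0351
grip_force: 60.1
```

Contact. Release, rise, return to the nest.

Call:
arm_command([
  [[0.55,0,0,0,0],[0.55,0,0,0,0],[0.75,0,0,0,0],[0.75,0,0,0,0],[0.75,0,0,0,0]],
])

```text
time_s: 14.83
ee_pos: [0.6458, 0.1277, 0.1252]
ee_rot: [-0.0, 0.56, 0.828, -0.0]
force: [0.3, -0.6, 0.8]
opening: 0.0643
grip_force: 0.0
```

Call:
arm_command([
  [[0.8,0,0,-15,0],[0.9,0,0,-35,0],[1,0,0,-60,0],[1,0,0,-80,0],[1,0,0,-85,0]],
])

```text
time_s: 15.25
ee_pos: [0.6482, 0.1278, 0.2163]
ee_rot: [0.003, 0.56, 0.828, 0.002]
force: [-0.1, -0.1, 0.7]
opening: 0.0849
grip_force: 0.0
```

```bash
python3 look.py w7
```

```text
15.25 [0.6482 0.1278 0.2163] 0.08491767378284797 [ 0.02  0.28  1.55 -0.    1.31 -0.36]
```

Call:
arm_command([
  [[1,-13,-35,0,0],[1,-26,-72,0,0],[1,-39,-108,0,0],[1,-52,-145,0,0],[1,-65,-181,0,0]],
])

```text
time_s: 15.72
ee_pos: [0.4997, -0.0005, 0.2088]
ee_rot: [-0.001, 0.56, 0.828, -0.0]
force: [0.2, -0.0, -0.1]
opening: 0.0853
grip_force: 0.0
```

Call:
arm_command([
  [[1,-13,-35,5,0],[1,-20,-56,20,0],[1,-20,-56,40,0],[1,-20,-56,45,0],[1,-20,-56,45,0]],
])

```text
time_s: 16.13
ee_pos: [0.4558, -0.0389, 0.1631]
ee_rot: [-0.002, 0.561, 0.828, -0.001]
force: [-0.1, -0.4, -0.1]
opening: 0.0855
grip_force: 0.0
```

```bash
python3 look.py w8 .457,-.039,.067,.025 .457,-.039,.036,.033; python3 - <<'E'
import cv2,numpy as np
a,b=[cv2.imread(f'pics/w{i}.png') for i in (7,8)]
cv2.imwrite('pics/c8.png',np.hstack([cv2.resize(x[100:400,130:430],(400,400)) for x in (a,b)]))
E
```

```text
16.1333 [ 0.4558 -0.0389  0.1631] 0.08548838658372494 [-0.33 -0.14  2.09  0.    1.2  -0.71]
```

View pics/c8.png

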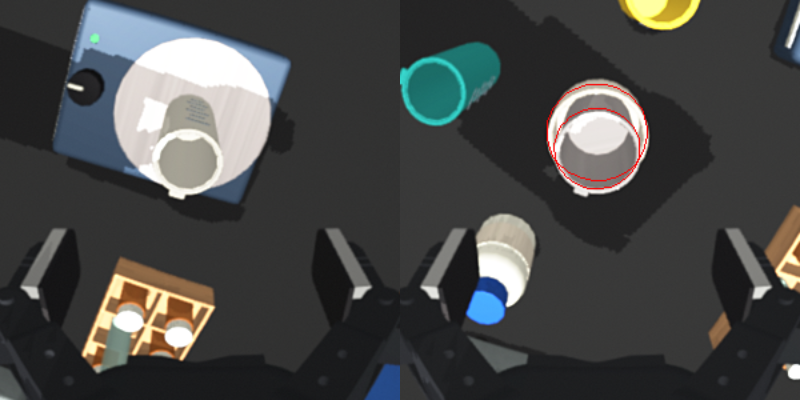

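The tall beaker stands upright on the plate, and the wide beaker is where expected. Going down to grip it.

Call:
arm_command([
  [[0.9,0,0,20,0],[0.9,0,0,50,0],[0.9,0,0,80,0],[0.9,0,0,105,0],[0.9,0,0,119,0]],
])

```text
time_s: 16.6
ee_pos: [0.457, -0.0385, 0.0444]
ee_rot: [-0.001, 0.56, 0.829, -0.0]
force: [0.2, 0.7, -0.1]
opening: 0.0769
grip_force: 0.0
```

Call:
arm_command([
  [[0.9,0,0,0,0],[0.9,0,0,0,0],[0.6,0,0,0,0],[0.4,0,0,0,0],[0,0,0,0,0]],
])

```text
time_s: 17.02
ee_pos: [0.4593, -0.0399, 0.0486]
ee_rot: [0.002, 0.56, 0.828, 0.0]
force: [-2.3, 0.0, 2.8]
opening: 0.0476
grip_force: 61.1
```

Call:
arm_command([
  [[0,0,0,0,0],[0,0,0,0,0],[0,0,0,0,0],[0,0,0,0,0]],
])

```text
time_s: 17.35
ee_pos: [0.4592, -0.0399, 0.0485]
ee_rot: [0.002, 0.56, 0.828, 0.001]
force: [-1.5, 1.3, 6.1]
opening: 0.0475
grip_force: 61.4
```

Call:
arm_command([
  [[0,0,0,-8,0],[0,0,0,-25,0],[0,0,0,-50,0],[0,0,0,-78,0],[0,0,0,-105,0]],
])

```text
time_s: 17.77
ee_pos: [0.4574, -0.0393, 0.1534]
ee_rot: [0.0, 0.56, 0.828, 0.0]
force: [-0.4, -0.1, -1.4]
opening: 0.0477
grip_force: 61.9
```

Call:
arm_command([
  [[0,0,0,-25,0],[0,-10,-2,-42,0],[0,-30,-5,-45,0],[0,-58,-9,-45,0],[0,-88,-14,-45,0]],
])

```text
time_s: 18.18
ee_pos: [0.4778, -0.1268, 0.1984]
ee_rot: [0.002, 0.56, 0.829, 0.0]
force: [0.7, 0.1, -0.8]
opening: 0.0472
grip_force: 61.9
```

Call:
arm_command([
  [[0,-30,-5,0,0],[0,-60,-10,0,0],[0,-90,-15,0,0],[0,-120,-20,0,0],[0,-150,-25,0,0]],
])

```text
time_s: 18.6
ee_pos: [0.51, -0.2763, 0.1975]
ee_rot: [0.001, 0.56, 0.828, -0.0]
force: [0.6, 0.5, -0.4]
opening: 0.0474
grip_force: 61.9
```

Call:
arm_command([
  [[0,-28,-4,0,0],[0,-48,-8,0,0],[0,-60,-10,5,0],[0,-62,-10,18,0],[0,-62,-10,30,0]],
])

```text
time_s: 19.02
ee_pos: [0.5236, -0.336, 0.1657]
ee_rot: [0.0, 0.561, 0.828, 0.0]
force: [-0.0, 0.4, -0.9]
opening: 0.0473
grip_force: 61.9
```

Call:
arm_command([
  [[0,0,0,10,0],[0,0,0,10,0],[0,0,0,10,0]],
])

```text
time_s: 19.27
ee_pos: [0.5229, -0.3342, 0.1547]
ee_rot: [-0.002, 0.56, 0.829, 0.0]
force: [1.2, 0.0, -0.0]
opening: 0.0475
grip_force: 61.9
```

```bash
python3 look.py w9 .525,-.337,.08,.054 .525,-.337,.08,.002
```

```text
19.2667 [ 0.5229 -0.3342  0.1547] 0.04745519804414671 [-0.75  0.26  1.69  0.    1.2  -1.13]
```

View pics/w9.png

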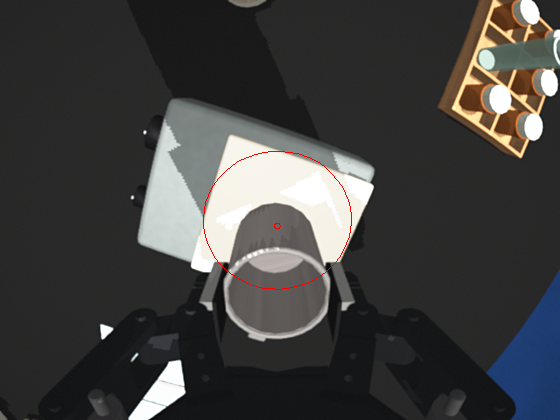

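```bash
python3 - <<'E'
from h import *
f,s=pickle.load(open('w9.pkl','rb'))
A,B=atz(wray(f,s,230,136),.08),atz(wray(f,s,373,185),.08); C=atz(wray(f,s,193,270),.08)
print(A,B,C,np.linalg.norm(A-B)); e=(B-A)/np.linalg.norm(B-A); n=np.array([e[1],-e[0]])
print('centre',(A+B)/2+n*.054, (A+B)/2-n*.054)
E
```

```text
[ 0.47134236 -0.28885036] [ 0.57639442 -0.28297739] [ 0.47764253 -0.39653047] 0.10521609308291846
centre [ 0.52688257 -0.33982968] [ 0.52085421 -0.23199806]
```

The plate centre comes out at (0.526,-0.339), only a few mm off. Correct and lower.

Call:
arm_command([
  [[0,-3,1,8,0],[0,-3,1,16,0],[0,-3,1,23,0],[0,-3,1,26,0],[0,-3,1,26,0]],
])

```text
time_s: 19.73
ee_pos: [0.5249, -0.3379, 0.1287]
ee_rot: [-0.001, 0.56, 0.828, 0.0]
force: [-0.4, 0.1, -0.7]
opening: 0.0473
grip_force: 61.9
```

Call:
arm_command([
  [[0,0,0,1,0],[0,0,0,2,0],[0,0,0,2,0],[0,0,0,2,0]],
])

```text
time_s: 20.07
ee_pos: [0.5257, -0.3386, 0.1286]
ee_rot: [0.0, 0.56, 0.828, -0.0]
force: [0.1, -0.0, -1.6]
opening: 0.0472
grip_force: 61.9
```

Call:
arm_command([
  [[0,0,0,1,0],[0,0,0,1,0],[0,0,0,1,0],[0,0,0,1,0]],
])

```text
time_s: 20.4
ee_pos: [0.5256, -0.3385, 0.1273]
ee_rot: [0.0, 0.56, 0.828, -0.0]
force: [-0.6, 0.1, -1.0]
opening: 0.0475
grip_force: 61.9
```

Call:
arm_command([
  [[0,0,0,1,0],[0,0,0,1.5,0],[0,0,0,1.5,0],[0,0,0,1.5,0]],
])

```text
time_s: 20.73
ee_pos: [0.5256, -0.3384, 0.1258]
ee_rot: [-0.0, 0.56, 0.828, 0.0]
force: [0.1, 0.2, -0.9]
opening: 0.0478
grip_force: 61.9
```

Call:
arm_command([
  [[0,0,0,1,0],[0,0,0,1,0],[0,0,0,1,0],[0,0,0,1,0]],
])

```text
time_s: 21.07
ee_pos: [0.5257, -0.3388, 0.1256]
ee_rot: [0.0, 0.56, 0.828, -0.0]
force: [-1.3, 0.7, 6.0]
opening: 0.0475
grip_force: 62.4
```

Contact. Release and go back for the dish.

Call:
arm_command([
  [[0.75,0,0,0,0],[0.75,0,0,0,0],[0.9,0,0,0,0],[0.9,0,0,0,0],[0.9,0,0,0,0]],
])

```text
time_s: 21.48
ee_pos: [0.5255, -0.3383, 0.1245]
ee_rot: [-0.0, 0.56, 0.828, 0.0]
force: [-0.8, 0.0, 0.3]
opening: 0.0769
grip_force: 0.0
```

Call:
arm_command([
  [[1,0,0,-12,0],[1,0,0,-32,0],[1,0,0,-55,0],[1,0,0,-75,0],[1,0,0,-80,0]],
])

```text
time_s: 21.9
ee_pos: [0.5273, -0.3399, 0.2101]
ee_rot: [0.004, 0.56, 0.828, -0.001]
force: [1.0, -0.3, 0.4]
opening: 0.0856
grip_force: 0.0
```

```bash
python3 look.py w10
```

```text
21.9 [ 0.5273 -0.3399  0.2101] 0.0855883961709182 [-0.75  0.21  1.64  0.    1.28 -1.13]
```

Call:
arm_command([
  [[1,30,5,0,0],[1,68,11,0,0],[1,106,17,0,0],[1,144,23,0,0],[1,182,29,0,0]],
])

```text
time_s: 22.37
ee_pos: [0.4835, -0.1569, 0.2034]
ee_rot: [-0.001, 0.561, 0.828, 0.0]
force: [0.1, -0.9, 1.1]
opening: 0.0854
grip_force: 0.0
```

Call:
arm_command([
  [[1,38,6,0,0],[1,74,11,0,0],[1,104,16,5,0],[1,122,18.5,25,0],[1,122,18.5,50,0]],
])

```text
time_s: 22.78
ee_pos: [0.4564, -0.0358, 0.1549]
ee_rot: [0.001, 0.559, 0.829, 0.001]
force: [-0.0, -0.7, -0.8]
opening: 0.0852
grip_force: 0.0
```

Call:
arm_command([
  [[1,0,0,15,0],[1,0,0,25,0],[1,0,0,25,0],[1,0,0,25,0]],
])

```text
time_s: 23.12
ee_pos: [0.4564, -0.0387, 0.1294]
ee_rot: [-0.001, 0.561, 0.828, -0.0]
force: [-0.2, -0.6, -0.2]
opening: 0.0853
grip_force: 0.0
```

```bash
python3 look.py w11 .457,-.039,.036,.033; python3 - <<'E'
import cv2,numpy as np
a,b=[cv2.imread(f'pics/w{i}.png') for i in (10,11)]
cv2.imwrite('pics/c11.png',np.hstack([cv2.resize(x[100:400,130:430],(400,400)) for x in (a,b)]))
E
```

```text
23.1167 [ 0.4564 -0.0387  0.1294] 0.08525120721401597 [-0.33 -0.09  2.11 -0.    1.12 -0.71]
```

View pics/c11.png

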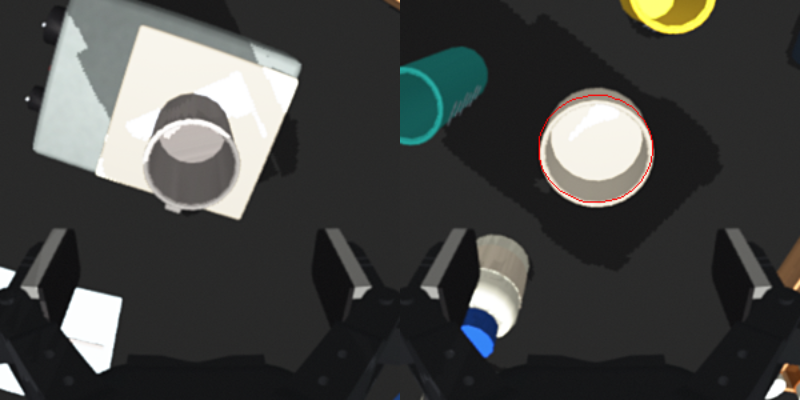

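The wide beaker stands upright near its centre. The dish is within about 2 mm of expectation. Grip it.

Call:
arm_command([
  [[1,-1,0,20,0],[1,-2,0,50,0],[1,-2,0,80,0],[1,-2,0,105,0],[1,-2,0,119,0]],
])

```text
time_s: 23.58
ee_pos: [0.4569, -0.0406, 0.0093]
ee_rot: [-0.001, 0.561, 0.828, -0.0]
force: [0.4, -0.9, -0.4]
opening: 0.0852
grip_force: 0.0
```

Call:
arm_command([
  [[1,0,0,0,0],[1,0,0,0,0],[0.8,0,0,0,0],[0.5,0,0,0,0],[0,0,0,0,0]],
])

```text
time_s: 24.0
ee_pos: [0.4593, -0.0412, 0.0135]
ee_rot: [0.002, 0.56, 0.828, 0.0]
force: [-4.1, -0.0, 11.3]
opening: 0.0644
grip_force: 64.5
```

Call:
arm_command([
  [[0,0,0,0,0],[0,0,0,0,0],[0,0,0,0,0],[0,0,0,0,0]],
])

```text
time_s: 24.33
ee_pos: [0.4593, -0.0412, 0.0135]
ee_rot: [0.002, 0.56, 0.828, 0.0]
force: [-3.8, -0.1, 9.3]
opening: 0.0642
grip_force: 64.5
```

Call:
arm_command([
  [[0,0,0,-8,0],[0,0,0,-25,0],[0,0,0,-50,0],[0,0,0,-78,0],[0,0,0,-105,0]],
])

```text
time_s: 24.75
ee_pos: [0.4574, -0.0404, 0.1181]
ee_rot: [0.001, 0.56, 0.828, 0.0]
force: [0.7, -0.1, -0.8]
opening: 0.0646
grip_force: 66.6
```

Call:
arm_command([
  [[0,0,0,-25,0],[0,8,5,-42,0],[0,25,16,-45,0],[0,48,30,-45,0],[0,72,45,-45,0]],
])

```text
time_s: 25.17
ee_pos: [0.4732, 0.0436, 0.163]
ee_rot: [0.002, 0.561, 0.828, 0.001]
force: [0.3, 0.1, -0.7]
opening: 0.064
grip_force: 66.6
```

Call:
arm_command([
  [[0,24,15,0,0],[0,48,30,0,0],[0,72,45,0,0],[0,96,60,0,0],[0,120,75,0,0]],
])

```text
time_s: 25.58
ee_pos: [0.4976, 0.184, 0.1622]
ee_rot: [0.001, 0.56, 0.828, 0.001]
force: [0.5, 0.3, -1.4]
opening: 0.0641
grip_force: 66.6
```

Call:
arm_command([
  [[0,24,15,0,0],[0,48,31,0,0],[0,72,46,0,0],[0,92,59,0,0],[0,105,67,5,0]],
])

```text
time_s: 26.0
ee_pos: [0.5215, 0.3074, 0.1583]
ee_rot: [0.001, 0.56, 0.829, 0.002]
force: [-0.1, -0.3, -0.6]
opening: 0.0644
grip_force: 66.6
```

Call:
arm_command([
  [[0,11,7,15,0],[0,11,7,30,0],[0,11,7,40,0],[0,11,7,40,0],[0,11,7,40,0]],
])

```text
time_s: 26.42
ee_pos: [0.5227, 0.3172, 0.1159]
ee_rot: [-0.0, 0.561, 0.828, -0.0]
force: [0.7, -0.5, -0.9]
opening: 0.0644
grip_force: 66.6
```

```bash
python3 look.py w12 .525,.318,.052,.056 .525,.318,.052,.002
```

```text
26.4167 [0.5227 0.3172 0.1159] 0.06441432621678372 [ 0.36  0.28  1.74 -0.    1.12 -0.02]
```

View pics/w12.png

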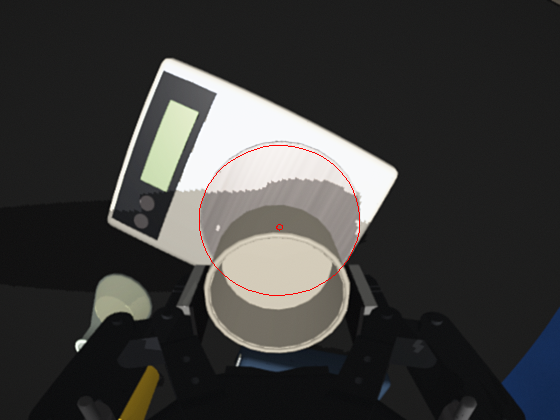

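The pan circle matches to within about 3 mm. Lower.

Call:
arm_command([
  [[0,3,1,10,0],[0,3,1,22,0],[0,3,1,35,0],[0,3,1,44,0],[0,3,1,48,0]],
])

```text
time_s: 26.88
ee_pos: [0.5211, 0.3201, 0.0656]
ee_rot: [-0.001, 0.56, 0.828, -0.002]
force: [-12.9, -6.2, 25.8]
opening: 0.0641
grip_force: 69.3
```

Call:
arm_command([
  [[0,0,0,0,0],[0,0,0,0,0],[0,0,0,1,0],[0,0,0,1,0]],
])

```text
time_s: 27.22
ee_pos: [0.5227, 0.3207, 0.0665]
ee_rot: [-0.0, 0.56, 0.828, -0.0]
force: [-0.9, -0.1, -1.5]
opening: 0.0641
grip_force: 66.6
```

Call:
arm_command([
  [[0,0,0,1,0],[0,0,0,1,0],[0,0,0,1,0],[0,0,0,1,0]],
])

```text
time_s: 27.55
ee_pos: [0.5228, 0.3208, 0.0658]
ee_rot: [0.0, 0.56, 0.828, 0.0]
force: [-0.1, -0.0, -0.5]
opening: 0.0644
grip_force: 66.6
```

Call:
arm_command([
  [[0,0,0,1,0],[0,0,0,1,0],[0,0,0,1,0],[0,0,0,1,0]],
])

```text
time_s: 27.88
ee_pos: [0.5228, 0.3208, 0.0657]
ee_rot: [-0.0, 0.56, 0.828, -0.0]
force: [-3.8, -1.8, 6.2]
opening: 0.0641
grip_force: 67.1
```

Call:
arm_command([
  [[0.9,0,0,0,0],[1,0,0,0,0],[1,0,0,0,0],[1,0,0,0,0],[1,0,0,0,0]],
])

```text
time_s: 28.3
ee_pos: [0.5227, 0.3207, 0.0646]
ee_rot: [-0.0, 0.56, 0.828, -0.0]
force: [0.5, 0.5, 0.1]
opening: 0.0854
grip_force: 0.0
```

Call:
arm_command([
  [[1,0,0,-12,0],[1,0,0,-35,0],[1,0,0,-65,0],[1,0,0,-100,0],[1,0,0,-130,0]],
])

```text
time_s: 28.72
ee_pos: [0.523, 0.3209, 0.1978]
ee_rot: [0.0, 0.56, 0.828, 0.001]
force: [0.8, -0.2, 0.7]
opening: 0.0856
grip_force: 0.0
```

Call:
arm_command([
  [[1,0,0,0,0],[1,0,0,0,0],[1,0,0,0,0],[1,0,0,0,0],[1,0,0,0,0]],
])

```text
time_s: 29.13
ee_pos: [0.5218, 0.3204, 0.1929]
ee_rot: [-0.001, 0.56, 0.828, -0.001]
force: [0.6, 0.3, -0.7]
opening: 0.0854
grip_force: 0.0
```

```bash
python3 look.py w13 .523,.32,.052,.056; python3 - <<'E'
from workcell import robot
from h import *
w=cv2.imread('pics/w13.png')[100:400,130:430]; f=robot.grab_frame('top')['img']; s=robot.grab_frame('scene')['img']
cv2.imwrite('pics/c13.png',np.vstack([np.hstack([cv2.resize(w,(400,300)),cv2.resize(s[120:345,60:460],(400,300))]),cv2.resize(f[90:300,80:480],(800,300))]))
E
```

```text
29.1333 [0.5218 0.3204 0.1929] 0.08542985942269238 [ 0.37  0.2   1.69 -0.    1.26 -0.02]
```

View pics/c13.png

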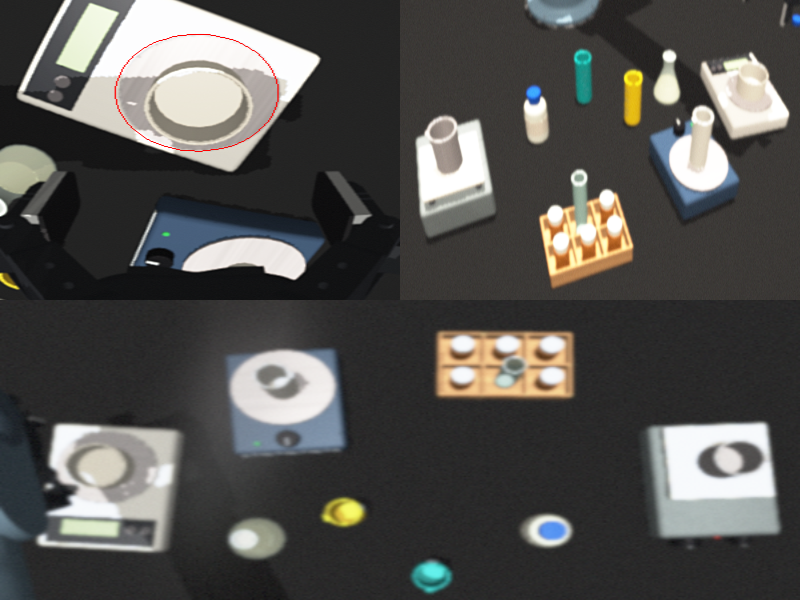

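```bash
python3 - <<'E'
from h import *
def w(n,u,v,z):
    f,s=pickle.load(open(n+'.pkl','rb')); return atz(wray(f,s,130+u*.75,100+v*.75),z).round(4)
print('dish',atz(wray(*pickle.load(open('w13.pkl','rb')),279.3,204.5),.088))
f,s=pickle.load(open('w13.pkl','rb'))
for p in ((118,92),(281,92)): print(' pan edge',atz(wray(f,s,130+p[0]*.75,100+p[1]),.052))
print('wide',w('w10',191,163,.144),'plate',np.mean([w('w10',*p,.08) for p in ((141,25),(298,78),(97,175),(240,219))],0))
print('tall',w('w7',188,160,.142),'plate',w('w7',193,113,.054))
print('tube',w('w4',194,144,.116),'vials mid',(w('w4',135,138,.059)+w('w4',258,90,.059))/2)
E
```

```text
dish [0.52282649 0.32373856]
 pan edge [0.47124166 0.30325949]
 pan edge [0.57520852 0.34499459]
wide [ 0.5249 -0.3384] plate [ 0.5267  -0.33885]
tall [0.645  0.1277] plate [0.6468 0.131 ]
tube [ 0.6648 -0.1214] vials mid [ 0.6622 -0.1194]
```

All four pieces are within about 5 mm of their centres and upright, and the bystanders are untouched. Handing in.

```bash
python3 -c "
from workcell import robot
print(robot.job_done())"
```

```text
the job is handed in; nothing more can be done
None
```

The nest is taken apart and the job handed in at about 29 s; all four pieces stand upright and let go, about 5 mm or less from their centres by the wrist camera, bottle and flask untouched; no verdict came back.

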